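# Weigh the tin from behind the laundry containers

## Robot

A 7-joint arm with a two-finger parallel gripper is mounted at the origin on the work surface. World frame = base frame: x ahead of the robot, y to its left, z up, the work surface at z = 0. Lengths are in m, angles in rad, forces in N, time in s.
With the tool pointing down it reaches from about 0.4 to 0.85 m from the base axis. Payload 4.5 kg.
Tool frame: the origin (TCP) lies midway between the tips of the shut fingers; the grasp point (between the pads) lies 19 mm behind it; z points along the fingers, y is the line along which they close (so a half turn about z gives the same grasp; the last joint's range is limited). The gripper opens to 88 mm and grips with 3 to 60 N. Pads are 18 mm wide; open, the fingers measure 123 mm over their backs; the gripper's body (75 mm by 187 mm) begins 45 mm behind the grasp point.
Start: joints at [1.31, 0.689, -0.195, 1.565, 0.157, 0.902, -0.215], TCP at [0.182, -0.598, 0.239] pointing down, gripper open.
Joint ranges: [-3.01, 3.01], [-0.46, 2.08], [-1.47, 1.51], [0.13, 2.56], [-1, 4.14], [0.04, 2.09], [-2.66, 2.66]. Speed limits (rad/s): [2.57, 2.57, 3.14, 3.14, 3.14, 3.14, 3.14].

## Interface

Orientations are given as a unit quaternion [x, y, z, w].
In Python, from plant import r gives the robot as it stands. The module is installed in compiled form; this text tells all that it offers.
- The arm moves only by the tool step_arm, never from a script. Its argument "series" is a list of rows, each a list of 7 numbers: the shift along the world's x, y, z in mm, then the turn, a rotation vector about the world's x, y, z in rad, then the closure, from 0 (fully open) to 1 (shut). A call has 1 to 20 rows; each row shifts and turns the commanded pose from where the row before left it; what a row does not reach is not made up. A row lasts 1/10 s, in which the tool goes at most 50 mm and 8.59 degrees, less where a joint would pass 70% of its speed; a pose out of reach is approached as far as the arm can. A call is refused whole if a number of a shift passes 50 or a number of a turn 0.15, either way. A call with a gripper value outside its range is refused whole. The fingers move at their own pace and stop on an object; "force" is the grip in N (left out, the last holds). Time passes only in rows, so rows that do not move let the fingers close. It gives the time, the measured TCP pose, the force, the opening and the grip force at its end, in the units of the state.
- r.get_state(): the state, without advancing time (a new reading comes with each control period).
- r.snapshot(name): name is "side" or "top"; returns (picture, depth): 480x640x3 uint8, blue, green, red; 480x640 float32, m along the optical axis (not along the pixel's ray), 0 where there is no reading.
- r.get_calibration(name): a dict with "intrinsics" (3x3 intrinsics, pixels), "pose" (4x4, takes a point from camera to world coordinates). Camera axes: x right, y up, looking along -z (the intrinsics and any distortion apply to the point x, -y, -z); pixel columns grow to the right and rows downward; lengths in m; the calibration is good to about 2 mm. A picture is of the moment at which its call begins. get_calibration takes no time and is no camera call.
- r.finish_job(): hands the job in; it is judged then, once.
The state is a dict: "clock": time; "q": joint angles; "qd": joint speeds; "joint_torque": joint torques, N m; "tool_pos": TCP position; "eef_rot": TCP orientation; "contact_force": force on the tool from outside, world axes, zero at the start; "moment": the same for the moment, N m; "opening": opening from 0.0 (shut) to 1.0 (fully open); "finger_force": force on a finger pad.
Only numpy, scipy, OpenCV 4.12 (cv2) and the standard library are available. Lean on these libraries where they do the work, as an engineer would, in place of code of your own. Each camera call takes 0.05 s, during which the arm holds its last target. There are 200 camera calls.

## Task

We want to weigh the long steel tin that lies at the back of the laundry tray. First clear the three tall containers in front of it onto the cork mat; with all three standing there, set the tin in the middle of the kitchen scale's steel plate, lengthwise along the plate; then put each container back in the tray, in the same place where it stood at the start. Keep the tin and the containers upright throughout, and do not disturb the mug or the small round tin.

Things in the scene. Friction and masses are not known exactly. Their poses are not given: they have to be found in the camera images.
- bottle: tall round white plastic bottle with paper label: 50 mm diameter up to 98 mm high, then narrowing to a 33 mm neck and cap (from 108 to 145 mm, its top). 0.3 kg. Origin: centre of its underside; z up. Stands in one of the tray's three front bays (which one varies).
- can: tall round bare-aluminium can: 48 mm diameter, 132 mm high, straight sides. 0.25 kg. Origin: centre of its underside; z up. Stands in one of the three front bays.
- canister: tall square white plastic canister: 46 x 46 mm, 124 mm high, grey seam near the top. 0.3 kg. Origin: centre of its underside; x and y square to its sides, z up. Stands in one of the three front bays.
- tin: long low closed steel tin: 140 mm (its x) by 46 mm (its y), 52 mm high, straight sides. About 0.4 kg. Origin: centre of its underside; z up. Lies across the back of the tray behind the three tall containers, its front about 32 mm behind their backs.
- tray: grey plastic organiser tray, fixed: 198 mm (x) by 258 mm (y), floor 6 mm above the worktop, rim 14 mm above the worktop. Origin: centre of its underside. Front row of three bays (black rubber pads, flush) at about x = -50 mm, y = -72, 0 and 72 mm in its frame (each container stands up to about 4 mm off the bay's centre); the tin lies at about x = +30 mm. Its +x side is away from the robot.
- mat: flat cork mat, fixed, the side area for the cleared containers: 270 mm (x) by 130 mm (y), top 4 mm above the worktop. Origin: centre of its underside. Lies to one side of the tray (left or right varies).
- scale: kitchen scale, fixed: black base with a rectangular steel plate on top, 190 mm (x, its long side) by 140 mm (y), the plate's top rigid, 22 mm above the worktop. Origin: below the centre of the plate, at worktop height. A display strip sits at its -x end beyond the plate. Lies on the other side of the tray from the mat.
- polish: small round brass-coloured tin, 40 mm diameter, 18 mm high, loose, in the tray's back corner on the +y side. Leave alone. Origin: centre of its underside.
- mug: white ceramic mug, 80 mm diameter, 85 mm high, handle at its +y side, loose, between the robot and the tray. Leave alone. Origin: centre of its underside.

How it is judged:
By the outcome, as a careful person would: the job done as asked, in the order asked, and still so for the second after the job is handed in, with the robot touching nothing.
It also fails if it takes over 149 s, if anything falls off the work surface, if the arm or the gripper's body presses on something with over 40 N, if the wrist force passes 120 N, or if a joint passes its speed limit or range.

## Working session

There is one attempt and no reset: what is moved stays moved. The work goes in short steps, Python scripts to look and compute and a tool call to move; the robot and the scene stay as the last step left them, time stands still between calls to the robot, and variables do not carry over. Pictures are saved under pics/ and viewed, at most 14 in all, crops included, and the job is handed in when it is done.

Besides the shell and the picture viewer there is one more tool, called after "Call:" in YAML: its name, and indented under it one key for each argument. step_arm: Moves the arm, as the interface text tells. Its arguments: {"type":"object","properties":{"series":{"type":"array"},"force":{"type":"number"}},"required":["series"]}

```bash
mkdir -p pics; cat > h.py <<'E'
import numpy as np, cv2
from plant import r
def world(name, depth):
    c=r.get_calibration(name);K=np.array(c["intrinsics"]);T=np.array(c["pose"])
    v,u=np.mgrid[0:480,0:640]
    x=(u-K[0,2])/K[0,0]*depth; y=(v-K[1,2])/K[1,1]*depth
    P=np.stack([x,-y,-depth,np.ones_like(depth)],-1)@T.T
    P=P[...,:3]; P[depth<=0]=np.nan
    return P
E
python3 - <<'E'
from h import *
for n in("top","side"):
    p,d=r.snapshot(n);cv2.imwrite(f"pics/{n}0.png",p);np.save(n+"0.npy",d)
    c=r.get_calibration(n);print(c)
print(r.get_state())
E
```

```text
{'intrinsics': array([[506.8890011 ,   0.        , 315.96609947],
       [  0.        , 506.8890011 , 235.16507493],
       [  0.        ,   0.        ,   1.        ]]), 'pose': array([[ 0.02103885,  0.99409805, -0.10642571,  0.41580936],
       [-0.9996028 ,  0.02291212,  0.01640961,  0.00512433],
       [ 0.0187512 ,  0.10603819,  0.99418524,  0.90568262],
       [ 0.        ,  0.        ,  0.        ,  1.        ]])}
{'intrinsics': array([[437.5962235 ,   0.        , 319.08107658],
       [  0.        , 437.5962235 , 245.00573885],
       [  0.        ,   0.        ,   1.        ]]), 'pose': array([[ 0.88618648,  0.27452323, -0.37324324,  0.18989969],
       [-0.46319795,  0.54405848, -0.69960562, -0.54484524],
       [ 0.01100815,  0.79286655,  0.60929587,  0.52464049],
       [ 0.        ,  0.        ,  0.        ,  1.        ]])}
{'clock': 0.1, 'q': array([ 1.30976565,  0.68992338, -0.1945017 ,  1.56620776,  0.15732584,
        0.90250662, -0.21508699]), 'qd': array([ 3.67540704e-04, -1.81133575e-03, -2.92948675e-05, -1.91847172e-03,
        2.17476232e-03,  1.17757728e-04, -1.87258279e-03]), 'joint_torque': array([-2.97719700e-03, -5.28501034e+01, -1.27151929e+00, -1.53836989e+01,
       -5.25738881e-02,  2.00145725e-03,  4.73142848e-05]), 'tool_pos': array([ 0.18139241, -0.59751797,  0.23798385]), 'eef_rot': array([ 9.89147279e-01,  1.46925072e-01, -1.94834167e-04, -8.03207049e-04]), 'contact_force': array([-0.20045992,  0.84270156,  0.21613678]), 'moment': array([ 0.05437537, -0.03437093, -0.02076111]), 'finger_force': 0.0, 'opening': 0.9983578337958852}
```

View pics/top0.png

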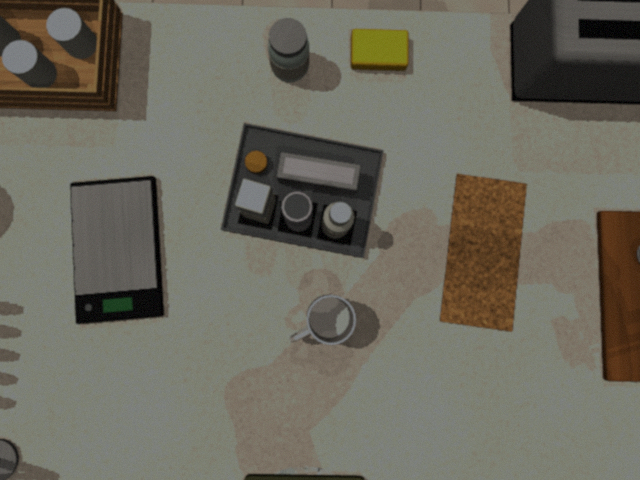

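View pics/side0.png

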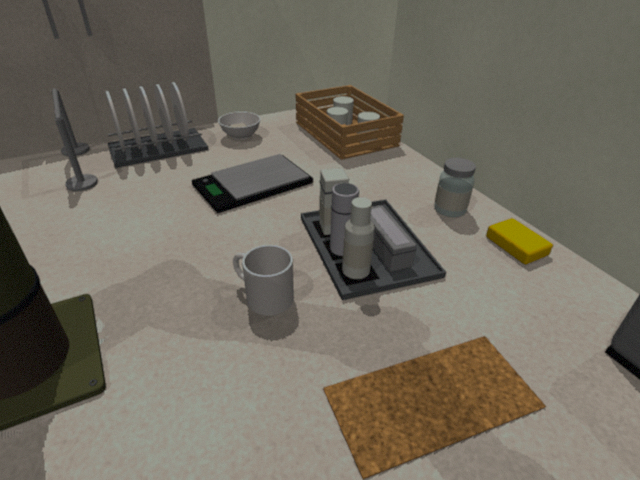

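The top view shows the canister (253,195), can (297,208) and bottle (339,217) in the front bays. The tin is at (319,170), polish (256,161), mug (331,318), scale plate (116,237) and mat (483,252). The side view confirms this, and the arm is out of the way.

```bash
cat >> h.py <<'E'
def rect(P,zlo,zhi,box,bgr=None):
    "min-area rect (centre mm, size mm, angle deg) of world points in height band, in pixel box u0,u1,v0,v1"
    u0,u1,v0,v1=box; Q=P[v0:v1,u0:u1].reshape(-1,3)
    Q=Q[np.isfinite(Q[:,0])&(Q[:,2]>zlo)&(Q[:,2]<zhi)]
    (c,s,a)=cv2.minAreaRect((Q[:,:2]*1000).astype(np.float32))
    (cc,rad)=cv2.minEnclosingCircle((Q[:,:2]*1000).astype(np.float32))
    return len(Q),np.round(c,1),np.round(s,1),round(a,1),"circ",np.round(cc,1),round(rad,1),"zmed",round(float(np.median(Q[:,2])),4)
E
python3 - <<'E'
from h import *
d=np.load("top0.npy");P=world("top",d)
print("canister",rect(P,.122,.145,(225,282,170,230)))
print("can",rect(P,.128,.150,(276,318,185,232)))
print("bottle cap",rect(P,.140,.165,(318,362,195,245)))
print("tin",rect(P,.052,.07,(270,370,145,198)))
print("polish",rect(P,.018,.04,(238,272,146,178)))
print("mug",rect(P,.078,.095,(300,362,290,350)))
print("scale",rect(P,.018,.03,(60,170,170,330)))
for n,u,v in [("tray",0,0)]:
    pass
print("tray",rect(P,.0105,.018,(215,390,120,262)))
for (u,v) in [(458,175),(525,183),(512,330),(441,321),(73,183),(153,180),(157,290),(77,293),(247,125),(382,150),(364,256),(222,230),(200,350)]:
    print((u,v),np.round(P[v,u]*1000,1))
# mat via colour
p=cv2.imread("pics/top0.png");h=cv2.cvtColor(p,cv2.COLOR_BGR2HSV)
m=(h[...,0]<22)&(h[...,1]>120);m[:, :430]=0;m[:,540:]=0;m[:165]=0;m[340:]=0
print("mat",cv2.minAreaRect((P[m][:,:2]*1000).astype(np.float32)),np.median(P[m][:,2]))
E
```

```text
canister (877, array([554.6,  80.2]), array([73.1, 46. ]), 74.9, 'circ', array([554.5,  82. ]), 39.0, 'zmed', 0.1289)
can (750, array([541.3,  24. ]), array([46.7, 46.2]), 1.8, 'circ', array([541.5,  24. ]), 23.9, 'zmed', 0.1372)
bottle cap (374, array([531.7, -42.7]), array([31.1, 32.1]), 48.3, 'circ', array([532. , -42.6]), 16.5, 'zmed', 0.1499)
tin (2165, array([600.9,  -7.9]), array([140.3,  81.7]), 83.5, 'circ', array([598.7,  -6.9]), 79.3, 'zmed', 0.0572)
polish (390, array([639.3, 101.4]), array([38.3, 39.1]), 74.9, 'circ', array([639.8, 101.6]), 20.0, 'zmed', 0.0227)
mug (389, array([368.4, -34.7]), array([78. , 78.7]), 1.1, 'circ', array([368.1, -34.4]), 39.7, 'zmed', 0.084)
scale (8687, array([478.6, 339.8]), array([243. , 147.1]), 6.4, 'circ', array([480.3, 345.1]), 134.1, 'zmed', 0.0211)
tray (1297, array([593.6,  17. ]), array([258.3, 198.9]), 80.2, 'circ', array([593.7,  17.2]), 161.5, 'zmed', 0.0131)
(458, 175) [ 628.7 -266.4    3.2]
(525, 183) [ 618.3 -391.8   -2.8]
(512, 330) [ 351.4 -362.2   -2.4]
(441, 321) [ 364.8 -234.6    0.5]
(73, 183) [594.8 424.3  11.4]
(153, 180) [603.1 282.1  14.9]
(157, 290) [409.  264.8  14. ]
(77, 293) [401.1 399.1  21.3]
(247, 125) [708.6 119.3  13.6]
(382, 150) [ 668.9 -125.7   13.1]
(364, 256) [477.4 -97.1  -3.1]
(222, 230) [517.8 158.2   3.9]
(200, 350) [306.5 188.3   1.4]
mat ((491.26092529296875, -312.0972595214844), (126.25572204589844, 267.12188720703125), 82.6705093383789) nan
```

```bash
python3 - <<'E'
from h import *
d=np.load("top0.npy");P=world("top",d)
print("canister",rect(P,.126,.135,(225,274,170,218)))
print("tin",rect(P,.0545,.060,(272,370,145,190)))
p=cv2.imread("pics/top0.png")
# outlier-resistant: largest component of band mask after opening
def comp(m,n):
    m=cv2.morphologyEx(m.astype(np.uint8),cv2.MORPH_OPEN,np.ones((3,3)))
    k,l,s,_=cv2.connectedComponentsWithStats(m);i=1+np.argmax(s[1:,4]);q=P[l==i];q=q[np.isfinite(q[:,0])]
    print(n,len(q),cv2.minAreaRect((q[:,:2]*1000).astype(np.float32)),np.round(np.nanmedian(q,0)*1000,1))
z=P[...,2]
def box(m,u0,u1,v0,v1):
    o=np.zeros_like(m);o[v0:v1,u0:u1]=m[v0:v1,u0:u1];return o
comp(box((z>.125)&(z<.133),225,280,170,225),"canister")
comp(box((z>.0545)&(z<.06),270,370,145,198),"tin")
g=p.astype(int).max(2)
comp(box((g>75),60,170,170,297),"plate")
comp(box(g>75,60,170,170,297)&(z>.015),"plate z")
h=cv2.cvtColor(p,cv2.COLOR_BGR2HSV)
comp(box((h[...,0]<22)&(h[...,1]>120),430,540,165,340),"mat")
cv2.imwrite("pics/crop1.png",cv2.resize(p[110:270,50:400],None,fx=2.2,fy=2.2,interpolation=cv2.INTER_CUBIC))
E
```

```text
canister (829, array([558.,  93.]), array([46.1, 46. ]), 74.9, 'circ', array([557.8,  92.4]), 30.3, 'zmed', 0.129)
tin (1973, array([617.3,  -9.8]), array([139.6,  46.3]), 82.1, 'circ', array([616.7,  -9.8]), 71.9, 'zmed', 0.0572)
canister 843 ((558.1829223632812, 93.06909942626953), (46.1248893737793, 45.77974319458008), 74.76123046875) [557.6  92.8 128.9]
tin 1778 ((617.0166625976562, -9.854827880859375), (139.36033630371094, 45.86928176879883), 82.1798095703125) [616.   -8.6  57.2]
plate 12203 ((509.8191833496094, 351.318115234375), (229.47940063476562, 200.6745147705078), 2.095036029815674) [507.8 349.3  20.2]
plate z 8627 ((499.8749694824219, 346.30419921875), (189.3542938232422, 143.55706787109375), 6.160505771636963) [498.1 345.   21.1]
mat 10459 ((490.899169921875, -312.25030517578125), (130.79544067382812, 267.79278564453125), 83.34366607666016) [ 487.8 -311.     3.2]
```

View pics/crop1.png

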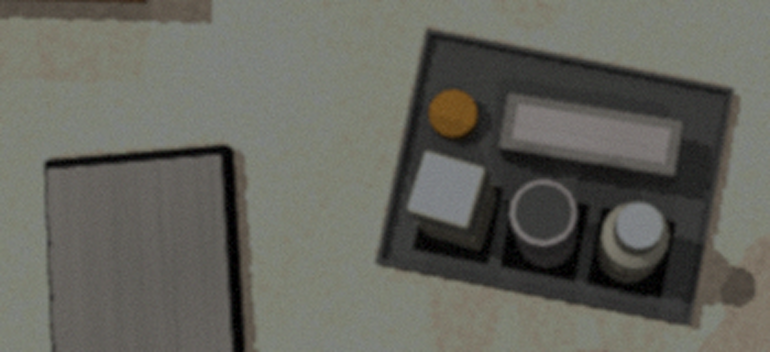

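The crop confirms the bays: canister (447,188), can (543,212) and bottle (638,227), with the tin at (592,134) and polish at (453,113). Bottle first.

Call:
step_arm:
  series:
    - [17.5, 27.7, 0, 0, 0, 0.0553, 0]
    - [17.5, 27.7, 0, 0, 0, 0.0553, 0]
    - [17.5, 27.7, 0, 0, 0, 0.0553, 0]
    - [17.5, 27.7, 0, 0, 0, 0.0553, 0]
    - [17.5, 27.7, 0, 0, 0, 0.0553, 0]
    - [17.5, 27.7, 0, 0, 0, 0.0553, 0]
    - [17.5, 27.7, 0, 0, 0, 0.0553, 0]
    - [17.5, 27.7, 0, 0, 0, 0.0553, 0]
    - [17.5, 27.7, 0, 0, 0, 0.0553, 0]
    - [17.5, 27.7, 0, 0, 0, 0.0553, 0]
    - [17.5, 27.7, 0, 0, 0, 0.0553, 0]
    - [17.5, 27.7, 0, 0, 0, 0.0553, 0]
    - [17.5, 27.7, 0, 0, 0, 0.0553, 0]
    - [17.5, 27.7, 0, 0, 0, 0.0553, 0]
    - [17.5, 27.7, 0, 0, 0, 0.0553, 0]
    - [17.5, 27.7, 0, 0, 0, 0.0553, 0]
    - [17.5, 27.7, 0, 0, 0, 0.0553, 0]
    - [17.5, 27.7, 0, 0, 0, 0.0553, 0]
    - [17.5, 27.7, 0, 0, 0, 0.0553, 0]
    - [17.5, 27.7, 0, 0, 0, 0.0553, 0]
  force: 20

```text
clock: 2.1
tool_pos: [0.5319, -0.043, 0.2385]
eef_rot: [0.764, 0.645, -0.0, -0.0]
contact_force: [-0.3, -0.3, -0.7]
opening: 0.999
finger_force: 0.0
```

Call:
step_arm:
  series:
    - [0, 0, -20, 0, 0, 0, 0]
    - [0, 0, -20, 0, 0, 0, 0]
    - [0, 0, -20, 0, 0, 0, 0.3]
    - [0, 0, -20, 0, 0, 0, 0.3]
    - [0, 0, -20, 0, 0, 0, 0.3]
    - [0, 0, -14, 0, 0, 0, 0.3]
    - [0, 0, -9, 0, 0, 0, 0.3]
    - [0, 0, 0, 0, 0, 0, 0.3]
    - [0, 0, 0, 0, 0, 0, 0.4]
    - [0, 0, 0, 0, 0, 0, 0.5]
    - [0, 0, 0, 0, 0, 0, 0.6]
    - [0, 0, 0, 0, 0, 0, 0.7]
    - [0, 0, 0, 0, 0, 0, 1]
    - [0, 0, 0, 0, 0, 0, 1]
    - [0, 0, 0, 0, 0, 0, 1]
    - [0, 0, 0, 0, 0, 0, 1]
    - [0, 0, 0, 0, 0, 0, 1]
  force: 20

```text
clock: 3.8
tool_pos: [0.5325, -0.044, 0.1163]
eef_rot: [0.765, 0.645, 0.001, 0.001]
contact_force: [1.3, -0.4, 5.0]
opening: 0.373
finger_force: 20.0
```

Call:
step_arm:
  series:
    - [0, 0, 5, 0, 0, 0, 1]
    - [0, 0, 10, 0, 0, 0, 1]
    - [0, 0, 15, 0, 0, 0, 1]
    - [0, 0, 20, 0, 0, 0, 1]
    - [-2, -10, 5, 0, 0, 0, 1]
    - [-3, -22, 0, 0, 0, 0, 1]
    - [-4, -30, 0, 0, 0, 0, 1]
    - [-4, -30, 0, 0, 0, 0, 1]
    - [-5, -30, 0, 0, 0, 0, 1]
    - [-5, -30, 0, 0, 0, 0, 1]
    - [-5, -30, 0, 0, 0, 0, 1]
    - [-5, -30, 0, 0, 0, 0, 1]
    - [-4, -30, 0, 0, 0, 0, 1]
    - [-3, -25, 0, 0, 0, 0, 1]
    - [-2, -20, 0, 0, 0, 0, 1]
    - [-2, -10, 0, 0, 0, 0, 1]
    - [-1, -5, 0, 0, 0, 0, 1]
    - [0, 0, 0, 0, 0, 0, 1]
    - [0, 0, 0, 0, 0, 0, 1]

```text
clock: 5.7
tool_pos: [0.4869, -0.3445, 0.1707]
eef_rot: [0.764, 0.645, 0.0, -0.0]
contact_force: [0.8, -0.4, -3.2]
opening: 0.373
finger_force: 20.0
```

Call:
step_arm:
  series:
    - [0, 0, -12, 0, 0, 0, 1]
    - [0, 0, -15, 0, 0, 0, 1]
    - [0, 0, -12, 0, 0, 0, 1]
    - [0, 0, -7, 0, 0, 0, 1]
    - [0, 0, -3, 0, 0, 0, 1]
    - [0, 0, -2, 0, 0, 0, 1]
    - [0, 0, 0, 0, 0, 0, 1]
    - [0, 0, 0, 0, 0, 0, 1]

```text
clock: 6.5
tool_pos: [0.4869, -0.3462, 0.1202]
eef_rot: [0.765, 0.644, 0.0, 0.0]
contact_force: [0.0, 0.1, -2.9]
opening: 0.373
finger_force: 20.0
```

Call:
step_arm:
  series:
    - [0, 0, -2, 0, 0, 0, 1]
    - [0, 0, -2, 0, 0, 0, 1]
    - [0, 0, -1, 0, 0, 0, 1]
    - [0, 0, -1, 0, 0, 0, 1]
    - [0, 0, 0, 0, 0, 0, 1]
    - [0, 0, 0, 0, 0, 0, 1]

```text
clock: 7.1
tool_pos: [0.4869, -0.3462, 0.1143]
eef_rot: [0.765, 0.645, 0.0, 0.0]
contact_force: [0.0, -0.2, 3.5]
opening: 0.374
finger_force: 20.0
```

Call:
step_arm:
  series:
    - [0, 0, 0, 0, 0, 0, 0.5]
    - [0, 0, 0, 0, 0, 0, 0.4]
    - [0, 0, 0, 0, 0, 0, 0.3]
    - [0, 0, 0, 0, 0, 0, 0.2]
    - [0, 0, 10, 0, 0, 0, 0.2]
    - [0, 0, 20, 0, 0, 0, 0.2]
    - [0, 0, 25, 0, 0, 0, 0.2]
    - [0, 0, 25, 0, 0, 0, 0.2]
    - [0, 0, 15, 0, 0, 0, 0]

```text
clock: 8.0
tool_pos: [0.4875, -0.3463, 0.2115]
eef_rot: [0.765, 0.645, 0.001, 0.001]
contact_force: [0.4, 0.1, -0.1]
opening: 0.867
finger_force: 0.0
```

Call:
step_arm:
  series:
    - [1.5, 9.5, 0, 0, 0, 0, 0]
    - [3, 20, 0, 0, 0, 0, 0]
    - [5, 35, 0, 0, 0, 0, 0]
    - [5, 35, 0, 0, 0, 0, 0]
    - [5, 35, 0, 0, 0, 0, 0]
    - [5, 35, 0, 0, 0, 0, 0]
    - [5, 35, 0, 0, 0, 0, 0]
    - [5, 35, 0, 0, 0, 0, 0]
    - [5, 35, 0, 0, 0, 0, 0]
    - [5, 35, 0, 0, 0, 0, 0]
    - [5, 30, 0, 0, 0, 0, 0]
    - [3, 20, 0, 0, 0, 0, 0]
    - [2, 10, 0, 0, 0, 0, 0]
    - [0, 0, 0, 0, 0, 0, 0]
    - [0, 0, 0, 0, 0, 0, 0]

```text
clock: 9.5
tool_pos: [0.5406, 0.0222, 0.2084]
eef_rot: [0.765, 0.644, -0.001, 0.0]
contact_force: [0.8, -0.6, -0.7]
opening: 1.0
finger_force: 0.0
```

```bash
python3 - <<'E'
from h import *
print(r.get_state()["tool_pos"])
p,d=r.snapshot("side");cv2.imwrite("pics/s1.png",p)
E
```

```text
[0.54064048 0.02218988 0.20835064]
```

View pics/s1.png

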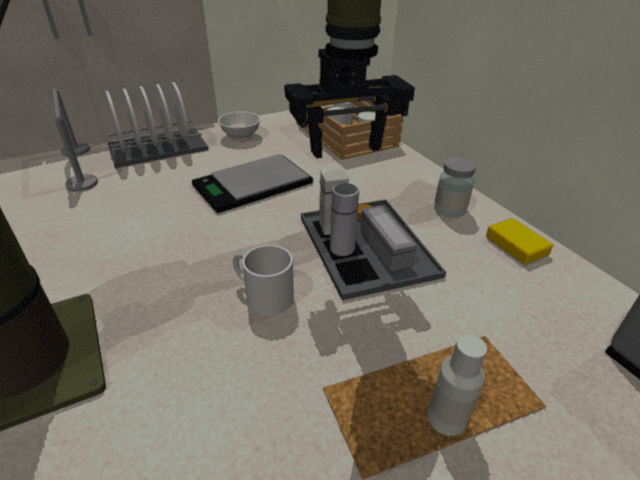

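The bottle stands upright at the mat's right edge (455,390), and the gripper is over the can (343,215). Next I grasp the can.

Call:
step_arm:
  series:
    - [1, 2, -15, 0, 0, 0, 0]
    - [0, 0, -20, 0, 0, 0, 0]
    - [0, 0, -20, 0, 0, 0, 0]
    - [0, 0, -20, 0, 0, 0, 0]
    - [0, 0, -20, 0, 0, 0, 0]
    - [0, 0, -15, 0, 0, 0, 0.1]
    - [0, 0, -6, 0, 0, 0, 0.2]
    - [0, 0, 0, 0, 0, 0, 0.3]
    - [0, 0, 0, 0, 0, 0, 0.35]
    - [0, 0, 0, 0, 0, 0, 0.4]
    - [0, 0, 0, 0, 0, 0, 0.45]
    - [0, 0, 0, 0, 0, 0, 0.5]
    - [0, 0, 0, 0, 0, 0, 1]
    - [0, 0, 0, 0, 0, 0, 1]
    - [0, 0, 0, 0, 0, 0, 1]
    - [0, 0, 0, 0, 0, 0, 1]
  force: 15

```text
clock: 11.15
tool_pos: [0.543, 0.0255, 0.0934]
eef_rot: [0.765, 0.644, 0.001, 0.001]
contact_force: [1.3, 0.0, 5.7]
opening: 0.54
finger_force: 15.0
```

Call:
step_arm:
  series:
    - [0, 0, 5, 0, 0, 0, 1]
    - [0, 0, 10, 0, 0, 0, 1]
    - [0, 0, 15, 0, 0, 0, 1]
    - [0, 0, 20, 0, 0, 0, 1]
    - [-4, -10, 5, 0, 0, 0, 1]
    - [-9, -22, 0, 0, 0, 0, 1]
    - [-12, -29, 0, 0, 0, 0, 1]
    - [-13, -29, 0, 0, 0, 0, 1]
    - [-13, -30, 0, 0, 0, 0, 1]
    - [-13, -30, 0, 0, 0, 0, 1]
    - [-13, -30, 0, 0, 0, 0, 1]
    - [-13, -30, 0, 0, 0, 0, 1]
    - [-12, -29, 0, 0, 0, 0, 1]
    - [-11, -25, 0, 0, 0, 0, 1]
    - [-8, -20, 0, 0, 0, 0, 1]
    - [-4, -10, 0, 0, 0, 0, 1]
    - [-2, -5, 0, 0, 0, 0, 1]
    - [0, 0, 0, 0, 0, 0, 1]
    - [0, 0, 0, 0, 0, 0, 1]

```text
clock: 13.05
tool_pos: [0.4157, -0.2723, 0.1478]
eef_rot: [0.764, 0.645, 0.001, -0.0]
contact_force: [-0.1, 0.2, -1.8]
opening: 0.541
finger_force: 15.0
```

Call:
step_arm:
  series:
    - [0, 0, -12, 0, 0, 0, 1]
    - [0, 0, -15, 0, 0, 0, 1]
    - [0, 0, -12, 0, 0, 0, 1]
    - [0, 0, -9, 0, 0, 0, 1]
    - [0, 0, -3, 0, 0, 0, 1]
    - [0, 0, -2, 0, 0, 0, 1]
    - [0, 0, 0, 0, 0, 0, 1]
    - [0, 0, 0, 0, 0, 0, 1]

```text
clock: 13.85
tool_pos: [0.4154, -0.2736, 0.0951]
eef_rot: [0.765, 0.645, 0.0, 0.0]
contact_force: [0.5, 0.1, -2.4]
opening: 0.542
finger_force: 15.0
```

Call:
step_arm:
  series:
    - [0, 0, -2, 0, 0, 0, 1]
    - [0, 0, -1, 0, 0, 0, 1]
    - [0, 0, -1, 0, 0, 0, 1]
    - [0, 0, 0, 0, 0, 0, 1]
    - [0, 0, 0, 0, 0, 0, 1]

```text
clock: 14.35
tool_pos: [0.4155, -0.2738, 0.0912]
eef_rot: [0.765, 0.645, 0.0, 0.001]
contact_force: [0.1, -0.3, 4.6]
opening: 0.54
finger_force: 15.0
```

Call:
step_arm:
  series:
    - [0, 0, 0, 0, 0, 0, 0.4]
    - [0, 0, 0, 0, 0, 0, 0.3]
    - [0, 0, 0, 0, 0, 0, 0.2]
    - [0, 0, 0, 0, 0, 0, 0.1]
    - [0, 0, 10, 0, 0, 0, 0.1]
    - [0, 0, 20, 0, 0, 0, 0.1]
    - [0, 0, 25, 0, 0, 0, 0]
    - [0, 0, 25, 0, 0, 0, 0]
    - [0, 0, 15, 0, 0, 0, 0]

```text
clock: 15.25
tool_pos: [0.4156, -0.2737, 0.1881]
eef_rot: [0.765, 0.645, 0.001, 0.001]
contact_force: [-0.6, -0.3, -0.8]
opening: 0.999
finger_force: 0.0
```

Call:
step_arm:
  series:
    - [4, 10, 0, 0, 0, 0, 0]
    - [7, 20, 0, 0, 0, 0, 0]
    - [13, 33, 0, 0, 0, -0.012, 0]
    - [13, 34, 0, 0, 0, -0.012, 0]
    - [14, 35, 0, 0, 0, -0.012, 0]
    - [14, 35, 0, 0, 0, -0.012, 0]
    - [14, 35, 0, 0, 0, -0.012, 0]
    - [14, 35, 0, 0, 0, -0.012, 0]
    - [14, 35, 0, 0, 0, -0.012, 0]
    - [13, 35, 0, 0, 0, -0.012, 0]
    - [11, 30, 0, 0, 0, 0, 0]
    - [8, 20, 0, 0, 0, 0, 0]
    - [4, 10, 0, 0, 0, 0, 0]
    - [0, 0, 0, 0, 0, 0, 0]
    - [0, 0, 0, 0, 0, 0, 0]

```text
clock: 16.75
tool_pos: [0.5574, 0.0921, 0.1852]
eef_rot: [0.795, 0.607, -0.001, 0.0]
contact_force: [-0.3, 0.1, 0.5]
opening: 1.001
finger_force: 0.0
```

Call:
step_arm:
  series:
    - [0.5, 0.5, -15, 0, 0, 0, 0]
    - [0, 0, -20, 0, 0, 0, 0]
    - [0, 0, -20, 0, 0, 0, 0]
    - [0, 0, -20, 0, 0, 0, 0]
    - [0, 0, -16, 0, 0, 0, 0]
    - [0, 0, -9, 0, 0, 0, 0.1]
    - [0, 0, 0, 0, 0, 0, 0.2]
    - [0, 0, 0, 0, 0, 0, 0.3]
    - [0, 0, 0, 0, 0, 0, 0.35]
    - [0, 0, 0, 0, 0, 0, 0.4]
    - [0, 0, 0, 0, 0, 0, 0.45]
    - [0, 0, 0, 0, 0, 0, 0.5]
    - [0, 0, 0, 0, 0, 0, 1]
    - [0, 0, 0, 0, 0, 0, 1]
    - [0, 0, 0, 0, 0, 0, 1]
    - [0, 0, 0, 0, 0, 0, 1]
  force: 18

```text
clock: 18.35
tool_pos: [0.5595, 0.094, 0.0863]
eef_rot: [0.795, 0.607, 0.001, 0.0]
contact_force: [1.9, -0.8, 4.3]
opening: 0.518
finger_force: 18.0
```

Call:
step_arm:
  series:
    - [0, 0, 5, 0, 0, 0, 1]
    - [0, 0, 10, 0, 0, 0, 1]
    - [0, 0, 15, 0, 0, 0, 1]
    - [0, 0, 20, 0, 0, 0, 1]
    - [0, 0, 20, 0, 0, 0, 1]
    - [-1, -10, 5, 0, 0, 0, 1]
    - [-3, -23, 0, 0, 0, 0, 1]
    - [-4, -33, 0, 0, 0, 0, 1]
    - [-4, -35, 0, 0, 0, 0, 1]
    - [0, -35, 0, 0, 0, 0, 1]
    - [3, -36, 0, 0, 0, 0, 1]
    - [4, -36, 0, 0, 0, 0, 1]
    - [4, -36, 0, 0, 0, 0, 1]
    - [4, -36, 0, 0, 0, 0, 1]
    - [4, -35, 0, 0, 0, 0, 1]
    - [4, -33, 0, 0, 0, 0, 1]
    - [2, -23, 0, 0, 0, 0, 1]
    - [1, -11, 0, 0, 0, 0, 1]
    - [0, -5, 0, 0, 0, 0, 1]
    - [0, 0, 0, 0, 0, 0, 1]

```text
clock: 20.35
tool_pos: [0.572, -0.2925, 0.1603]
eef_rot: [0.795, 0.607, -0.0, -0.001]
contact_force: [0.3, 0.6, -2.2]
opening: 0.519
finger_force: 18.0
```

Call:
step_arm:
  series:
    - [0, 0, -12, 0, 0, 0, 1]
    - [0, 0, -18, 0, 0, 0, 1]
    - [0, 0, -18, 0, 0, 0, 1]
    - [0, 0, -15, 0, 0, 0, 1]
    - [0, 0, -8, 0, 0, 0, 1]
    - [0, 0, -3, 0, 0, 0, 1]
    - [0, 0, -2, 0, 0, 0, 1]
    - [0, 0, 0, 0, 0, 0, 1]
    - [0, 0, 0, 0, 0, 0, 1]

```text
clock: 21.25
tool_pos: [0.5731, -0.2932, 0.0854]
eef_rot: [0.795, 0.607, 0.0, 0.001]
contact_force: [-0.7, -0.2, -2.7]
opening: 0.522
finger_force: 18.0
```

Call:
step_arm:
  series:
    - [0, 0, -1, 0, 0, 0, 1]
    - [0, 0, -1, 0, 0, 0, 1]
    - [0, 0, 0, 0, 0, 0, 1]
    - [0, 0, 0, 0, 0, 0, 1]
    - [0, 0, 0, 0, 0, 0, 0.4]
    - [0, 0, 0, 0, 0, 0, 0.3]
    - [0, 0, 0, 0, 0, 0, 0.2]
    - [0, 0, 0, 0, 0, 0, 0.1]
    - [0, 0, 10, 0, 0, 0, 0.1]
    - [0, 0, 20, 0, 0, 0, 0]
    - [0, 0, 25, 0, 0, 0, 0]
    - [0, 0, 25, 0, 0, 0, 0]
    - [0, 0, 15, 0, 0, 0, 0]

```text
clock: 22.55
tool_pos: [0.5737, -0.2932, 0.1804]
eef_rot: [0.795, 0.607, 0.001, 0.001]
contact_force: [0.1, 0.4, -0.0]
opening: 1.003
finger_force: 0.0
```

Call:
step_arm:
  series:
    - [2, 10, 0, 0, 0, 0, 0]
    - [3, 20, 0, 0, 0, 0, 0]
    - [5, 33, 0, 0, 0, 0.021, 0]
    - [5, 34, 0, 0, 0, 0.021, 0]
    - [6, 35, 0, 0, 0, 0.021, 0]
    - [6, 35, 0, 0, 0, 0.022, 0]
    - [6, 35, 0, 0, 0, 0.022, 0]
    - [5, 35, 0, 0, 0, 0.022, 0]
    - [4, 27, 0, 0, 0, 0, 0]
    - [2, 15, 0, 0, 0, 0, 0]
    - [0, 4, 0, 0, 0, 0, 0]
    - [0, 0, 0, 0, 0, 0, 0]
    - [0, 0, 0, 0, 0, 0, 0]

```text
clock: 23.85
tool_pos: [0.6163, -0.0124, 0.1773]
eef_rot: [0.755, 0.656, -0.001, 0.0]
contact_force: [0.2, -0.7, -0.5]
opening: 0.997
finger_force: 0.0
```

```bash
python3 - <<'E'
from h import *
p,d=r.snapshot("side");cv2.imwrite("pics/s2.png",p)
E
```

```text
(no output)
```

View pics/s2.png

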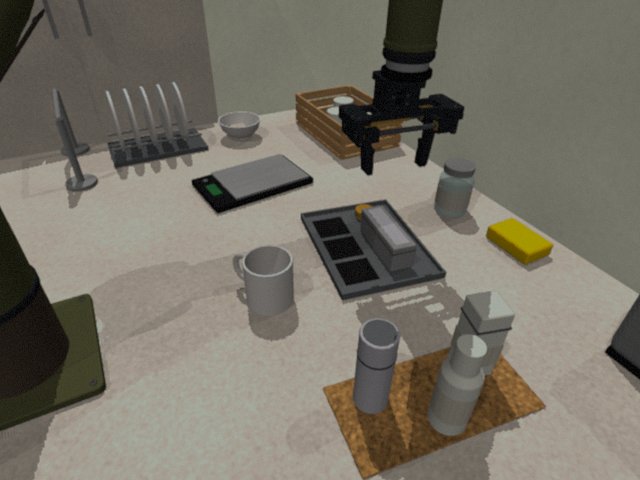

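All three containers stand on the mat: can (374,365), bottle (455,390), canister (482,335). The gripper is over the tin (388,237).

Call:
step_arm:
  series:
    - [0.5, 2, -15, 0, 0, 0, 0]
    - [0, 0, -20, 0, 0, 0, 0]
    - [0, 0, -20, 0, 0, 0, 0]
    - [0, 0, -20, 0, 0, 0, 0]
    - [0, 0, -20, 0, 0, 0, 0]
    - [0, 0, -20, 0, 0, 0, 0]
    - [0, 0, -20, 0, 0, 0, 0]
    - [0, 0, -12, 0, 0, 0, 0.1]
    - [0, 0, -7, 0, 0, 0, 0.2]
    - [0, 0, 0, 0, 0, 0, 0.3]
    - [0, 0, 0, 0, 0, 0, 0.4]
    - [0, 0, 0, 0, 0, 0, 0.45]
    - [0, 0, 0, 0, 0, 0, 1]
    - [0, 0, 0, 0, 0, 0, 1]
    - [0, 0, 0, 0, 0, 0, 1]
    - [0, 0, 0, 0, 0, 0, 1]
  force: 30

```text
clock: 25.5
tool_pos: [0.6186, -0.0079, 0.0247]
eef_rot: [0.754, 0.657, 0.001, 0.001]
contact_force: [3.2, -0.0, 6.5]
opening: 0.518
finger_force: 30.0
```

```bash
python3 - <<'E'
from h import *
# plate edges: brightness profile along plate y (perp to yaw ~6.3deg) at plate height 22mm, first image
p=cv2.imread("pics/top0.png").astype(float).mean(2)
c=r.get_calibration("top");K=np.array(c["intrinsics"]);T=np.linalg.inv(np.array(c["pose"]))
def px(w):
    q=T@np.array([*w,1]);q=np.array([q[0],-q[1],-q[2]]);q=K@q;return q[:2]/q[2]
a=np.radians(6.3);ex=np.array([np.cos(a),np.sin(a)]);ey=np.array([-ex[1],ex[0]])
c0=np.array([.500,.345])
def prof(e,f,rng,offs):
    out=[]
    for t in rng:
        vals=[]
        for o in offs:
            w=c0+e*t+f*o;u,v=px([*w,.022]);vals.append(cv2.getRectSubPix(p.astype(np.float32),(1,1),(u,v))[0,0])
        out.append(np.mean(vals))
    return out
offs=np.arange(-.06,.061,.01)
for s in(-1,1):
    for e,f,h,n in((ex,ey,.095,"x"),(ey,ex,.07,"y")):
        rng=s*np.arange(h-.012,h+.013,.002);print(n,s,[f"{t*1e3:.0f}:{v:.0f}" for t,v in zip(rng,prof(e,f,rng,offs))])
E
```

```text
x -1 ['-83:94', '-85:93', '-87:93', '-89:94', '-91:94', '-93:86', '-95:55', '-97:19', '-99:8', '-101:9', '-103:12', '-105:12', '-107:18']
y -1 ['-58:92', '-60:92', '-62:93', '-64:94', '-66:95', '-68:92', '-70:72', '-72:35', '-74:8', '-76:2', '-78:6', '-80:33', '-82:66']
x 1 ['83:96', '85:96', '87:96', '89:96', '91:96', '93:87', '95:54', '97:20', '99:12', '101:39', '103:87', '105:115', '107:122']
y 1 ['58:97', '60:96', '62:97', '64:96', '66:90', '68:79', '70:95', '72:118', '74:123', '76:124', '78:124', '80:124', '82:123']
```

Call:
step_arm:
  series:
    - [0, 0, 5, 0, 0, 0, 1]
    - [0, 0, 12, 0, 0, 0, 1]
    - [0, 0, 20, 0, 0, 0, 1]
    - [0, 0, 20, 0, 0, 0, 1]
    - [0, 0, 8, 0, 0, 0, 1]
    - [0, 0, 0, 0, 0, 0, 1]
    - [0, 0, 0, 0, 0, 0, 1]

```text
clock: 26.2
tool_pos: [0.6161, -0.0084, 0.088]
eef_rot: [0.754, 0.657, -0.001, -0.0]
contact_force: [0.0, -0.6, -5.0]
opening: 0.521
finger_force: 30.0
```

Call:
step_arm:
  series:
    - [-2, 7, 0, 0, 0, 0.04, 1]
    - [-5, 15, 0, 0, 0, 0.08, 1]
    - [-7, 20, 0, 0, 0, 0.1, 1]
    - [-8, 24, 0, 0, 0, 0.11, 1]
    - [-8, 24, 0, 0, 0, 0.11, 1]
    - [-8, 24, 0, 0, 0, 0.11, 1]
    - [-8, 24, 0, 0, 0, 0.11, 1]
    - [-8, 24, 0, 0, 0, 0.11, 1]
    - [-8, 24, 0, 0, 0, 0.11, 1]
    - [-8, 24, 0, 0, 0, 0.11, 1]
    - [-8, 24, 0, 0, 0, 0.11, 1]
    - [-8, 24, 0, 0, 0, 0.11, 1]
    - [-8, 24, 0, 0, 0, 0.11, 1]
    - [-8, 22, 0, 0, 0, 0.11, 1]
    - [-7, 20, 0, 0, 0, 0.11, 1]
    - [-5, 14, 0, 0, 0, 0.1, 1]
    - [-3, 10, 0, 0, 0, 0.1, 1]
    - [-1, 4, 0, 0, 0, 0.07, 1]
    - [0, 0, 0, 0, 0, 0, 1]
    - [0, 0, 0, 0, 0, 0, 1]

```text
clock: 28.2
tool_pos: [0.4987, 0.3434, 0.0879]
eef_rot: [-0.051, 0.999, -0.001, -0.001]
contact_force: [-0.3, 0.4, -5.2]
opening: 0.52
finger_force: 30.0
```

Call:
step_arm:
  series:
    - [0, 0.6, -10, 0, 0, 0.008, 1]
    - [0, 0, -15, 0, 0, 0, 1]
    - [0, 0, -10, 0, 0, 0, 1]
    - [0, 0, -5, 0, 0, 0, 1]
    - [0, 0, -3, 0, 0, 0, 1]
    - [0, 0, -2, 0, 0, 0, 1]
    - [0, 0, 0, 0, 0, 0, 1]
    - [0, 0, 0, 0, 0, 0, 1]

```text
clock: 29.0
tool_pos: [0.4993, 0.3448, 0.0441]
eef_rot: [-0.055, 0.998, 0.0, 0.0]
contact_force: [-0.2, 1.1, -5.2]
opening: 0.519
finger_force: 30.0
```

```bash
python3 - <<'E'
from h import *
print(r.get_state()["tool_pos"])
p,d=r.snapshot("side");cv2.imwrite("pics/s3.png",cv2.resize(p[60:260,120:420],None,fx=2.5,fy=2.5))
E
```

```text
[0.49931745 0.34480829 0.04413009]
```

View pics/s3.png

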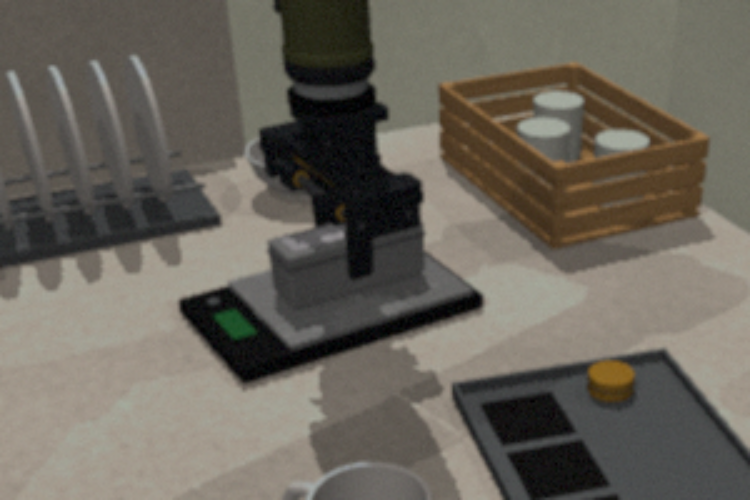

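The tin is held over the plate's middle (about (345,265)), aligned with its length. I lower the last 3 mm, release and rise.

Call:
step_arm:
  series:
    - [0, 0, -1, 0, 0, 0, 1]
    - [0, 0, -1, 0, 0, 0, 1]
    - [0, 0, -1, 0, 0, 0, 1]
    - [0, 0, -1, 0, 0, 0, 1]
    - [0, 0, 0, 0, 0, 0, 1]
    - [0, 0, 0, 0, 0, 0, 1]

```text
clock: 29.65
tool_pos: [0.4992, 0.3445, 0.0407]
eef_rot: [-0.055, 0.998, -0.0, 0.0]
contact_force: [-1.1, -2.4, 6.1]
opening: 0.519
finger_force: 30.0
```

Call:
step_arm:
  series:
    - [0, 0, 0, 0, 0, 0, 0.4]
    - [0, 0, 0, 0, 0, 0, 0.3]
    - [0, 0, 0, 0, 0, 0, 0.2]
    - [0, 0, 0, 0, 0, 0, 0.1]
    - [0, 0, 10, 0, 0, 0, 0.1]
    - [0, 0, 20, 0, 0, 0, 0.1]
    - [0, 0, 30, 0, 0, 0, 0]
    - [0, 0, 40, 0, 0, 0, 0]
    - [0, 0, 40, 0, 0, 0, 0]
    - [0, 0, 10, 0, 0, 0, 0]
    - [0, 0, 0, 0, 0, 0, 0]

```text
clock: 30.75
tool_pos: [0.4998, 0.3454, 0.1919]
eef_rot: [-0.055, 0.998, 0.001, 0.002]
contact_force: [-0.9, 0.4, 0.0]
opening: 1.001
finger_force: 0.0
```

Call:
step_arm:
  series:
    - [1, -10, 0, 0, 0, -0.04, 0]
    - [2, -20, 0, 0, 0, -0.08, 0]
    - [4, -32, 0, 0, 0, -0.1, 0]
    - [4, -34, 0, 0, 0, -0.1, 0]
    - [4, -34, 0, 0, 0, -0.1, 0]
    - [4, -34, 0, 0, 0, -0.1, 0]
    - [4, -34, 0, 0, 0, -0.1, 0]
    - [4, -34, 0, 0, 0, -0.1, 0]
    - [4, -34, 0, 0, 0, -0.1, 0]
    - [4, -34, 0, 0, 0, -0.1, 0]
    - [4, -34, 0, 0, 0, -0.1, 0]
    - [4, -34, 0, 0, 0, -0.1, 0]
    - [4, -34, 0, 0, 0, -0.1, 0]
    - [4, -34, 0, 0, 0, -0.1, 0]
    - [4, -34, 0, 0, 0, -0.1, 0]
    - [4, -34, 0, 0, 0, -0.1, 0]
    - [4, -34, 0, 0, 0, -0.1, 0]
    - [4, -34, 0, 0, 0, -0.1, 0]
    - [4, -34, 0, 0, 0, -0.1, 0]
    - [3, -16, 0, 0, 0, -0.09, 0]

```text
clock: 32.75
tool_pos: [0.5702, -0.2828, 0.1871]
eef_rot: [0.787, 0.617, -0.003, -0.001]
contact_force: [-0.3, -0.2, 1.0]
opening: 1.0
finger_force: 0.0
```

Call:
step_arm:
  series:
    - [2, -10, 0, 0, 0, -0.038, 0]
    - [1, -4, 0, 0, 0, 0, 0]
    - [0, 0, 0, 0, 0, 0, 0]
    - [0, 0, 0, 0, 0, 0, 0]

```text
clock: 33.15
tool_pos: [0.576, -0.2898, 0.1894]
eef_rot: [0.794, 0.608, 0.0, -0.001]
contact_force: [0.2, 0.1, -0.1]
opening: 1.001
finger_force: 0.0
```

```bash
python3 - <<'E'
from h import *
s=r.get_state();print(s["tool_pos"],s["eef_rot"])
p,d=r.snapshot("top");cv2.imwrite("pics/t4.png",p);P=world("top",d)
print("tin",rect(P,.069,.080,(60,170,170,300)),"want plate 500,344 yaw 6.3")
E
```

```text
[ 0.57602803 -0.2898252   0.18940417] [ 7.94140234e-01  6.07734096e-01  1.56813920e-04 -7.29700271e-04]
tin (2382, array([501.2, 346.1]), array([140.3,  46.7]), 6.5, 'circ', array([501.1, 345.9]), 72.7, 'zmed', 0.0732) want plate 500,344 yaw 6.3
```

View pics/t4.png

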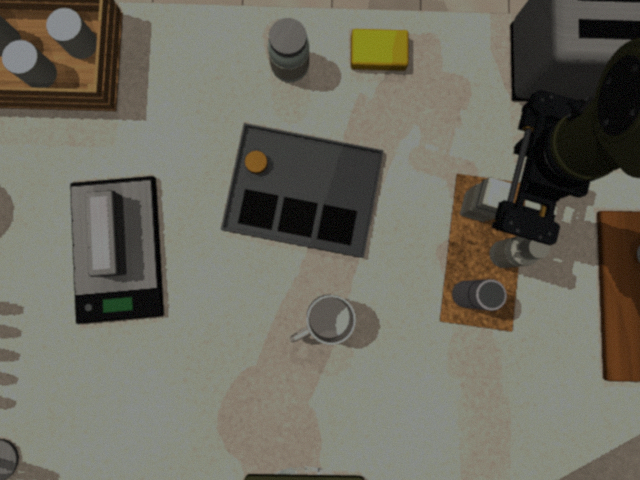

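The tin lies along the plate at (103,233), measured within 2 mm of the middle and 0.2° of the plate's yaw. Polish (256,161) and mug (331,320) are unmoved. Now I return the canister.

Call:
step_arm:
  series:
    - [-3, -3.4, -15, 0, 0, 0, 0]
    - [0, 0, -20, 0, 0, 0, 0]
    - [0, 0, -20, 0, 0, 0, 0]
    - [0, 0, -20, 0, 0, 0, 0]
    - [0, 0, -20, 0, 0, 0, 0]
    - [0, 0, -8, 0, 0, 0, 0.1]
    - [0, 0, -1, 0, 0, 0, 0.2]
    - [0, 0, 0, 0, 0, 0, 0.3]
    - [0, 0, 0, 0, 0, 0, 0.35]
    - [0, 0, 0, 0, 0, 0, 0.4]
    - [0, 0, 0, 0, 0, 0, 0.45]
    - [0, 0, 0, 0, 0, 0, 1]
    - [0, 0, 0, 0, 0, 0, 1]
    - [0, 0, 0, 0, 0, 0, 1]
    - [0, 0, 0, 0, 0, 0, 1]
  force: 18

```text
clock: 34.7
tool_pos: [0.5733, -0.295, 0.0863]
eef_rot: [0.795, 0.607, 0.0, 0.0]
contact_force: [-1.8, 0.5, 5.4]
opening: 0.518
finger_force: 18.0
```

Call:
step_arm:
  series:
    - [0, 0, 5, 0, 0, 0, 1]
    - [0, 0, 10, 0, 0, 0, 1]
    - [0, 0, 15, 0, 0, 0, 1]
    - [0, 0, 20, 0, 0, 0, 1]
    - [0, 0, 20, 0, 0, 0, 1]
    - [0, 10, 5, 0, 0, 0, 1]
    - [0, 23, 0, 0, 0, 0, 1]
    - [-1, 33, 0, 0, 0, 0, 1]
    - [-2, 35, 0, 0, 0, 0, 1]
    - [-2, 35, 0, 0, 0, 0, 1]
    - [-2, 36, 0, 0, 0, 0, 1]
    - [-2, 36, 0, 0, 0, 0, 1]
    - [-2, 36, 0, 0, 0, 0, 1]
    - [-2, 36, 0, 0, 0, 0, 1]
    - [-1, 35, 0, 0, 0, 0, 1]
    - [0, 33, 0, 0, 0, 0, 1]
    - [0, 23, 0, 0, 0, 0, 1]
    - [0, 11, 0, 0, 0, 0, 1]
    - [0, 4, 0, 0, 0, 0, 1]
    - [0, 0, 0, 0, 0, 0, 1]

```text
clock: 36.7
tool_pos: [0.5589, 0.0905, 0.1606]
eef_rot: [0.795, 0.607, -0.0, 0.0]
contact_force: [0.0, 0.5, -2.7]
opening: 0.521
finger_force: 18.0
```

Call:
step_arm:
  series:
    - [0, 0, -15, 0, 0, 0, 1]
    - [0, 0, -20, 0, 0, 0, 1]
    - [0, 0, -15, 0, 0, 0, 1]
    - [0, 0, -5, 0, 0, 0, 1]
    - [0, 0, 0, 0, 0, 0, 1]
    - [0, 0, 0, 0, 0, 0, 1]

```text
clock: 37.3
tool_pos: [0.5596, 0.0905, 0.1063]
eef_rot: [0.795, 0.606, 0.0, 0.0]
contact_force: [1.4, 1.6, -3.1]
opening: 0.518
finger_force: 18.0
```

Call:
step_arm:
  series:
    - [0, 1.7, -8, 0, 0, 0, 1]
    - [0, 0, -5, 0, 0, 0, 1]
    - [0, 0, -2, 0, 0, 0, 1]
    - [0, 0, -1, 0, 0, 0, 1]
    - [0, 0, -1, 0, 0, 0, 1]
    - [0, 0, -1, 0, 0, 0, 1]
    - [0, 0, 0, 0, 0, 0, 1]
    - [0, 0, 0, 0, 0, 0, 1]

```text
clock: 38.1
tool_pos: [0.5592, 0.0929, 0.0882]
eef_rot: [0.795, 0.607, 0.0, 0.0]
contact_force: [-1.1, 0.2, 4.0]
opening: 0.519
finger_force: 18.0
```

Call:
step_arm:
  series:
    - [0, 0, 0, 0, 0, 0, 0.4]
    - [0, 0, 0, 0, 0, 0, 0.3]
    - [0, 0, 0, 0, 0, 0, 0.2]
    - [0, 0, 0, 0, 0, 0, 0.1]
    - [0, 0, 10, 0, 0, 0, 0.1]
    - [0, 0, 20, 0, 0, 0, 0]
    - [0, 0, 25, 0, 0, 0, 0]
    - [0, 0, 25, 0, 0, 0, 0]
    - [0, 0, 15, 0, 0, 0, 0]

```text
clock: 39.0
tool_pos: [0.5599, 0.0932, 0.1853]
eef_rot: [0.795, 0.607, 0.001, 0.001]
contact_force: [-0.2, 1.1, 0.1]
opening: 1.0
finger_force: 0.0
```

Call:
step_arm:
  series:
    - [-4, -10, 0, 0, 0, 0, 0]
    - [-7, -20, 0, 0, 0, 0, 0]
    - [-13, -33, 0, 0, 0, 0.012, 0]
    - [-13, -34, 0, 0, 0, 0.012, 0]
    - [-14, -35, 0, 0, 0, 0.012, 0]
    - [-14, -35, 0, 0, 0, 0.012, 0]
    - [-14, -35, 0, 0, 0, 0.012, 0]
    - [-14, -35, 0, 0, 0, 0.012, 0]
    - [-14, -35, 0, 0, 0, 0.012, 0]
    - [-13, -35, 0, 0, 0, 0.012, 0]
    - [-11, -30, 0, 0, 0, 0, 0]
    - [-8, -20, 0, 0, 0, 0, 0]
    - [-4, -10, 0, 0, 0, 0, 0]
    - [0, 0, 0, 0, 0, 0, 0]
    - [0, 0, 0, 0, 0, 0, 0]

```text
clock: 40.5
tool_pos: [0.4164, -0.273, 0.1826]
eef_rot: [0.765, 0.645, 0.0, -0.0]
contact_force: [1.4, 1.1, 0.0]
opening: 1.003
finger_force: 0.0
```

```bash
python3 - <<'E'
from h import *
p,d=r.snapshot("top");cv2.imwrite("pics/t5.png",p);P=world("top",d)
print("canister",rect(P,.126,.135,(225,274,170,218)),"was 558.0 93.0 yaw 74.9; circ 557.8 92.4")
E
```

```text
canister (835, array([556.5,  93.9]), array([46.1, 45.9]), 74.9, 'circ', array([556.6,  93.8]), 30.7, 'zmed', 0.129) was 558.0 93.0 yaw 74.9; circ 557.8 92.4
```

Call:
step_arm:
  series:
    - [-0.8, -0.6, -15, 0, 0, 0, 0]
    - [0, 0, -20, 0, 0, 0, 0]
    - [0, 0, -20, 0, 0, 0, 0]
    - [0, 0, -20, 0, 0, 0, 0]
    - [0, 0, -13, 0, 0, 0, 0.1]
    - [0, 0, -3, 0, 0, 0, 0.2]
    - [0, 0, 0, 0, 0, 0, 0.3]
    - [0, 0, 0, 0, 0, 0, 0.35]
    - [0, 0, 0, 0, 0, 0, 0.4]
    - [0, 0, 0, 0, 0, 0, 0.43]
    - [0, 0, 0, 0, 0, 0, 1]
    - [0, 0, 0, 0, 0, 0, 1]
    - [0, 0, 0, 0, 0, 0, 1]
    - [0, 0, 0, 0, 0, 0, 1]
  force: 15

```text
clock: 41.95
tool_pos: [0.4157, -0.275, 0.0922]
eef_rot: [0.765, 0.644, 0.0, 0.001]
contact_force: [-0.3, 0.9, 5.1]
opening: 0.538
finger_force: 15.0
```

Call:
step_arm:
  series:
    - [0, 0, 5, 0, 0, 0, 1]
    - [0, 0, 10, 0, 0, 0, 1]
    - [0, 0, 15, 0, 0, 0, 1]
    - [0, 0, 20, 0, 0, 0, 1]
    - [4, 10, 5, 0, 0, 0, 1]
    - [9, 22, 0, 0, 0, 0, 1]
    - [12, 29, 0, 0, 0, 0, 1]
    - [13, 29, 0, 0, 0, 0, 1]
    - [13, 30, 0, 0, 0, 0, 1]
    - [13, 30, 0, 0, 0, 0, 1]
    - [13, 30, 0, 0, 0, 0, 1]
    - [13, 30, 0, 0, 0, 0, 1]
    - [12, 29, 0, 0, 0, 0, 1]
    - [11, 25, 0, 0, 0, 0, 1]
    - [8, 20, 0, 0, 0, 0, 1]
    - [4, 10, 0, 0, 0, 0, 1]
    - [2, 5, 0, 0, 0, 0, 1]
    - [0, 0, 0, 0, 0, 0, 1]
    - [0, 0, 0, 0, 0, 0, 1]

```text
clock: 43.85
tool_pos: [0.5416, 0.0227, 0.1465]
eef_rot: [0.765, 0.644, -0.001, 0.0]
contact_force: [-0.1, 0.0, -2.4]
opening: 0.538
finger_force: 15.0
```

Call:
step_arm:
  series:
    - [0, 0, -12, 0, 0, 0, 1]
    - [0, 0, -15, 0, 0, 0, 1]
    - [0, 0, -10, 0, 0, 0, 1]
    - [0, 0, -5, 0, 0, 0, 1]
    - [0, 0, 0, 0, 0, 0, 1]
    - [0, 0, 0, 0, 0, 0, 1]

```text
clock: 44.45
tool_pos: [0.5425, 0.0242, 0.1048]
eef_rot: [0.765, 0.644, 0.0, 0.0]
contact_force: [1.3, -1.3, -1.2]
opening: 0.539
finger_force: 15.0
```

Call:
step_arm:
  series:
    - [1, 0, -4, 0, 0, 0, 1]
    - [0, 0, -3, 0, 0, 0, 1]
    - [0, 0, -2, 0, 0, 0, 1]
    - [0, 0, -1, 0, 0, 0, 1]
    - [0, 0, -1, 0, 0, 0, 1]
    - [0, 0, 0, 0, 0, 0, 1]
    - [0, 0, 0, 0, 0, 0, 1]

```text
clock: 45.15
tool_pos: [0.5433, 0.0243, 0.0943]
eef_rot: [0.765, 0.644, 0.0, 0.0]
contact_force: [-1.8, 0.3, 5.4]
opening: 0.54
finger_force: 15.0
```

Call:
step_arm:
  series:
    - [0, 0, 0, 0, 0, 0, 0.4]
    - [0, 0, 0, 0, 0, 0, 0.3]
    - [0, 0, 0, 0, 0, 0, 0.2]
    - [0, 0, 0, 0, 0, 0, 0.1]
    - [0, 0, 10, 0, 0, 0, 0.1]
    - [0, 0, 20, 0, 0, 0, 0]
    - [0, 0, 25, 0, 0, 0, 0]
    - [0, 0, 30, 0, 0, 0, 0]
    - [0, 0, 25, 0, 0, 0, 0]

```text
clock: 46.05
tool_pos: [0.5435, 0.0244, 0.2058]
eef_rot: [0.765, 0.644, 0.001, 0.0]
contact_force: [-0.1, 0.8, -0.4]
opening: 1.0
finger_force: 0.0
```

Call:
step_arm:
  series:
    - [-2, -10, 0, 0, 0, 0, 0]
    - [-3, -20, 0, 0, 0, 0, 0]
    - [-5, -35, 0, 0, 0, 0, 0]
    - [-6, -35, 0, 0, 0, 0, 0]
    - [-6, -35, 0, 0, 0, 0, 0]
    - [-5, -35, 0, 0, 0, 0, 0]
    - [-5, -35, 0, 0, 0, 0, 0]
    - [-5, -35, 0, 0, 0, 0, 0]
    - [-5, -35, 0, 0, 0, 0, 0]
    - [-5, -35, 0, 0, 0, 0, 0]
    - [-5, -30, 0, 0, 0, 0, 0]
    - [-3, -20, 0, 0, 0, 0, 0]
    - [-2, -10, 0, 0, 0, 0, 0]
    - [0, 0, 0, 0, 0, 0, 0]
    - [0, 0, 0, 0, 0, 0, 0]

```text
clock: 47.55
tool_pos: [0.4864, -0.3443, 0.2035]
eef_rot: [0.764, 0.645, 0.0, -0.001]
contact_force: [-0.3, -0.0, -0.1]
opening: 0.999
finger_force: 0.0
```

```bash
python3 - <<'E'
from h import *
p,d=r.snapshot("top");cv2.imwrite("pics/t6.png",p);P=world("top",d)
print("can",rect(P,.128,.150,(276,318,185,232)),"was 541.3 24.0")
E
```

```text
can (751, array([540.1,  23.9]), array([46.3, 46.2]), 2.2, 'circ', array([540.7,  24.2]), 23.9, 'zmed', 0.1373) was 541.3 24.0
```

Call:
step_arm:
  series:
    - [0.4, -1, -15, 0, 0, 0, 0]
    - [0, 0, -20, 0, 0, 0, 0.1]
    - [0, 0, -20, 0, 0, 0, 0.2]
    - [0, 0, -20, 0, 0, 0, 0.3]
    - [0, 0, -9, 0, 0, 0, 0.3]
    - [0, 0, -3, 0, 0, 0, 0.3]
    - [0, 0, 0, 0, 0, 0, 0.4]
    - [0, 0, 0, 0, 0, 0, 0.45]
    - [0, 0, 0, 0, 0, 0, 0.5]
    - [0, 0, 0, 0, 0, 0, 0.55]
    - [0, 0, 0, 0, 0, 0, 0.6]
    - [0, 0, 0, 0, 0, 0, 1]
    - [0, 0, 0, 0, 0, 0, 1]
    - [0, 0, 0, 0, 0, 0, 1]
    - [0, 0, 0, 0, 0, 0, 1]
  force: 20

```text
clock: 49.1
tool_pos: [0.4872, -0.3469, 0.1171]
eef_rot: [0.765, 0.644, 0.0, 0.001]
contact_force: [0.3, -0.2, 3.5]
opening: 0.377
finger_force: 20.0
```

Call:
step_arm:
  series:
    - [0, 0, 5, 0, 0, 0, 1]
    - [0, 0, 10, 0, 0, 0, 1]
    - [0, 0, 15, 0, 0, 0, 1]
    - [0, 0, 20, 0, 0, 0, 1]
    - [2, 10, 5, 0, 0, 0, 1]
    - [3, 22, 0, 0, 0, 0, 1]
    - [4, 30, 0, 0, 0, 0, 1]
    - [4, 30, 0, 0, 0, 0, 1]
    - [5, 30, 0, 0, 0, 0, 1]
    - [5, 30, 0, 0, 0, 0, 1]
    - [5, 30, 0, 0, 0, 0, 1]
    - [5, 30, 0, 0, 0, 0, 1]
    - [4, 30, 0, 0, 0, 0, 1]
    - [3, 25, 0, 0, 0, 0, 1]
    - [2, 20, 0, 0, 0, 0, 1]
    - [2, 10, 0, 0, 0, 0, 1]
    - [1, 5, 0, 0, 0, 0, 1]
    - [0, 0, 0, 0, 0, 0, 1]
    - [0, 0, 0, 0, 0, 0, 1]

```text
clock: 51.0
tool_pos: [0.5314, -0.0461, 0.1716]
eef_rot: [0.765, 0.644, -0.001, 0.0]
contact_force: [0.4, -0.5, -3.5]
opening: 0.37
finger_force: 20.0
```

Call:
step_arm:
  series:
    - [0, 0, -12, 0, 0, 0, 1]
    - [0, 0, -15, 0, 0, 0, 1]
    - [0, 0, -10, 0, 0, 0, 1]
    - [0, 0, -5, 0, 0, 0, 1]
    - [0, 0, 0, 0, 0, 0, 1]
    - [0, 0, 0, 0, 0, 0, 1]

```text
clock: 51.6
tool_pos: [0.5319, -0.0448, 0.1298]
eef_rot: [0.765, 0.644, 0.0, 0.0]
contact_force: [0.4, 0.1, -2.3]
opening: 0.371
finger_force: 20.0
```

Call:
step_arm:
  series:
    - [1, 0, -4, 0, 0, 0, 1]
    - [0, 0, -3, 0, 0, 0, 1]
    - [0, 0, -2, 0, 0, 0, 1]
    - [0, 0, -1, 0, 0, 0, 1]
    - [0, 0, -1, 0, 0, 0, 1]
    - [0, 0, 0, 0, 0, 0, 1]
    - [0, 0, 0, 0, 0, 0, 1]

```text
clock: 52.3
tool_pos: [0.5329, -0.0447, 0.119]
eef_rot: [0.765, 0.644, 0.0, 0.0]
contact_force: [-0.2, -0.3, 1.1]
opening: 0.372
finger_force: 20.0
```

Call:
step_arm:
  series:
    - [0, 0, -0.6, 0, 0, 0, 1]
    - [0, 0, 0, 0, 0, 0, 1]
    - [0, 0, 0, 0, 0, 0, 0.55]
    - [0, 0, 0, 0, 0, 0, 0.45]
    - [0, 0, 0, 0, 0, 0, 0.35]
    - [0, 0, 0, 0, 0, 0, 0.25]
    - [0, 0, 10, 0, 0, 0, 0.2]
    - [0, 0, 20, 0, 0, 0, 0.2]
    - [0, 0, 30, 0, 0, 0, 0.2]
    - [0, 0, 30, 0, 0, 0, 0.2]
    - [0, 0, 20, 0, 0, 0, 0.2]

```text
clock: 53.4
tool_pos: [0.5333, -0.0446, 0.2307]
eef_rot: [0.765, 0.644, 0.001, 0.001]
contact_force: [1.0, -0.2, -0.5]
opening: 0.801
finger_force: 0.0
```

Call:
step_arm:
  series:
    - [-2, -10, 0, 0, 0, 0, 0.2]
    - [-3, -20, 0, 0, 0, 0, 0.2]
    - [-5, -30, 0, 0, 0, 0, 0.2]
    - [-5, -30, 0, 0, 0, 0, 0.2]
    - [-5, -30, 0, 0, 0, 0, 0.2]
    - [-5, -30, 0, 0, 0, 0, 0.2]
    - [-5, -30, 0, 0, 0, 0, 0.2]
    - [-5, -30, 0, 0, 0, 0, 0.2]
    - [-5, -30, 0, 0, 0, 0, 0.2]
    - [-3, -20, 0, 0, 0, 0, 0.2]
    - [-2, -10, 0, 0, 0, 0, 0.2]
    - [0, 0, 0, 0, 0, 0, 0.2]
    - [0, 0, 0, 0, 0, 0, 0.2]
    - [0, 0, 0, 0, 0, 0, 0.2]

```text
clock: 54.8
tool_pos: [0.4882, -0.313, 0.2282]
eef_rot: [0.764, 0.645, 0.0, -0.0]
contact_force: [-0.2, 0.1, 0.8]
opening: 0.797
finger_force: 0.0
```

```bash
python3 - <<'E'
from h import *
p,d=r.snapshot("top");cv2.imwrite("pics/t7.png",p);P=world("top",d)
print("canister",rect(P,.126,.135,(225,274,170,218)),"was 558.0 93.0")
print("can",rect(P,.128,.150,(276,318,185,232)),"was 541.3 24.0")
print("bottle",rect(P,.140,.165,(318,362,195,245)),"was 531.7 -42.7")
print("tin",rect(P,.069,.080,(60,170,170,300)))
print("polish",rect(P,.018,.04,(238,272,146,178)),"was 639.3,101.4")
print("mug",rect(P,.078,.095,(300,362,290,350)),"was 368.4 -34.7")
s,_=r.snapshot("side");cv2.imwrite("pics/s7.png",s)
E
```

```text
canister (830, array([556.5,  93.9]), array([46.4, 46.4]), 74.6, 'circ', array([556.6,  93.8]), 30.8, 'zmed', 0.1288) was 558.0 93.0
can (751, array([540.,  24.]), array([46.1, 46.2]), 1.5, 'circ', array([540.6,  24.1]), 23.8, 'zmed', 0.1374) was 541.3 24.0
bottle (381, array([530.7, -42.3]), array([31.4, 31.9]), 1.9, 'circ', array([531.1, -42.4]), 16.6, 'zmed', 0.15) was 531.7 -42.7
tin (2383, array([501. , 346.3]), array([140.2,  47.4]), 5.9, 'circ', array([501.2, 346.4]), 73.0, 'zmed', 0.0732)
polish (392, array([639.7, 101.8]), array([38.5, 39.3]), 5.8, 'circ', array([640. , 101.8]), 20.1, 'zmed', 0.0231) was 639.3,101.4
mug (393, array([368.5, -34.6]), array([77.8, 78.6]), 1.3, 'circ', array([368.3, -34.6]), 39.9, 'zmed', 0.084) was 368.4 -34.7
```

View pics/s7.png

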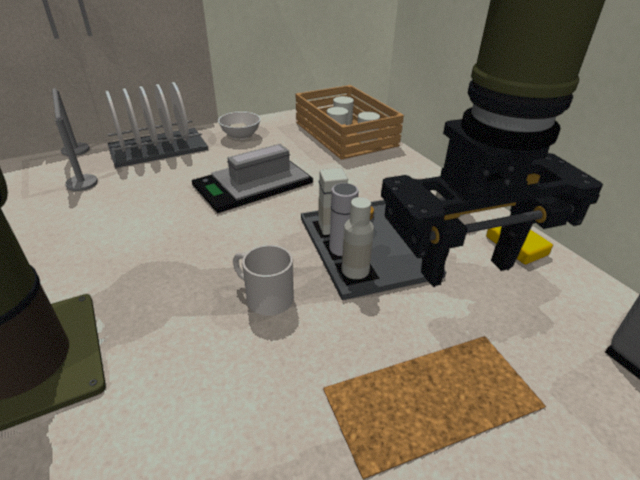

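The containers are back upright in their bays (334,200), (343,220) and (358,240), each within 2 mm of its starting place. The tin is on the scale (259,168), the mat is empty and the gripper is clear of everything. Handing in.

```bash
python3 -c "
from plant import r
print(r.finish_job())"
```

```text
the job is handed in; nothing more can be done
None
```

The job is handed in: the tin lies lengthwise within about 2.5 mm of the middle of the scale plate, all three containers stand upright within about 2 mm of where they started, and the mug and polish tin are undisturbed (clock about 55 s of 149 s).

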